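# Straighten the file row and close it with the strayed bookend

### The job

Tidy the row of three file cases on the low shelf: one case sticks out towards the robot, so push it back until its front is in line with the other two; then slide the bookend that has strayed from its end of the row along the shelf until it stands squarely up against the row. Leave the other two cases, the other bookend and the things on the desk where they are.

Things in the scene. Friction and masses are not known exactly. Their poses are not given: they have to be found in the camera images.
- shelf: Low black riser shelf fixed on the desk, 260 (x) x 620 (y) x 20 mm high; its flat top carries a row of three cases, 2 mm apart, between two bookends. Origin: centre of its underside, on the desk; its x points away from the robot, its y along the row to the robot's left; it may be turned by up to 0.12 rad.
- case_1: Loose upright file case, cardboard with white lid and a steel label frame on its narrow front: 165 deep (its x) x 60 wide (y) x 120 mm high, about 0.45 kg. Origin: centre of its underside; the front, facing the robot, is 82.5 mm to its -x. One of three alike, in any place of a row along the shelf's y; two have fronts in line, one sticks out 40 to 70 mm. No stop behind.
- case_2: Loose upright file case, cardboard with white lid and a steel label frame on its narrow front: 165 deep (its x) x 60 wide (y) x 120 mm high, about 0.45 kg. Origin: centre of its underside; the front, facing the robot, is 82.5 mm to its -x. One of three alike, in any place of a row along the shelf's y; two have fronts in line, one sticks out 40 to 70 mm. No stop behind.
- case_3: Loose upright file case, cardboard with white lid and a steel label frame on its narrow front: 165 deep (its x) x 60 wide (y) x 120 mm high, about 0.45 kg. Origin: centre of its underside; the front, facing the robot, is 82.5 mm to its -x. One of three alike, in any place of a row along the shelf's y; two have fronts in line, one sticks out 40 to 70 mm. No stop behind.
- bookend_left: Loose cast steel bookend at the left (+y) end of the row, 0.6 kg: plate 110 (x) x 6 x 100 mm high facing the row, and outside it a solid foot 80 (x) x 70 (y) x 40 mm high. Origin: middle of the lower edge of the face towards the row; the foot's outer end is 76 mm to its +y. Square to the shelf; slides when pushed. Stands about 2 mm from the row or, exactly one of the two, about 90 mm away.
- bookend_right: Loose cast steel bookend at the right (-y) end of the row, 0.6 kg: plate 110 (x) x 6 x 100 mm high facing the row, and outside it a solid foot 80 (x) x 70 (y) x 40 mm high. Origin: middle of the lower edge of the face towards the row; the foot's outer end is 76 mm to its -y. Square to the shelf; slides when pushed. Stands about 2 mm from the row or, exactly one of the two, about 90 mm away.
- stapler: Black desk stapler, 150 mm long, lying on the desk beyond the shelf; bystander. Origin: centre of its underside.
- tape_dispenser: Black tape dispenser with a clear roll, 160 x 55 mm, 94 mm high, on the desk near the robot, left or right; bystander. Origin: centre of its underside.
- pen_cup: Round dark pen cup, 76 mm across and 95 mm high, pens up to 150 mm, on the desk near the robot, left or right; bystander. Origin: centre of its underside.
Not all that is in view belongs to the job. What is shaped like the bookend_left but red or yellow is not meant.

How it is judged:
By the outcome, as a careful person would: the job done as asked, in the order asked, and still so for the second after the job is handed in, with the robot touching nothing.
It also fails if it takes over 48 s, if anything falls off the work surface, if the arm or the gripper's body presses on something with over 40 N, if the wrist force passes 120 N, or if a joint passes its speed limit or range.

### The arm

A 6-joint arm with a two-finger parallel gripper is mounted at the origin on the work surface. World frame = base frame: x ahead of the robot, y to its left, z up, the work surface at z = 0. Lengths are in m, angles in rad, forces in N, time in s.
With the tool pointing down it reaches from about 0.4 to 0.825 m from the base axis. Payload 7 kg.
Tool frame: the origin (TCP) lies on the centre line of the jaws, within the pads' length; the fingertips stand 25 mm ahead of it and the grasp point (between the pads) lies 6 mm ahead of it; z points along the fingers, y is the line along which they close (so a half turn about z gives the same grasp; the last joint's range is limited). The gripper opens to 85 mm and grips with 20 to 120 N. Pads are 22 mm wide; open, the fingers measure 114 mm over their backs; the gripper's body (76 mm by 85 mm) begins 54 mm behind the grasp point. The pads swing forward as they close: fully open they stand 13 mm farther back than shut.
Start: joints at [1.554, 0.359, 0.012, 0, -1.224, -0.288], TCP at [0.203, 0.644, 0.222] pointing down, gripper open.
Joint ranges: [-3.07, 3.07], [-1.43, 2.12], [-1.02, 1.25], [-3.03, 1.67], [-3.05, -0], [-3.03, 3.03]. Speed limits (rad/s): [2.39, 2.39, 3.01, 3.14, 3.14, 3.14].

### API

Orientations are given as a unit quaternion [x, y, z, w].
In Python, from bench import robot, imaging gives the robot as it stands.
- The arm moves only by the tool carry_out, never from a script. Its arguments are lists of equal length, an entry for each row: "offset": the shift along the tool's x, y, z in mm, a list of three; "rotation": the turn, a rotation vector about the tool's x, y, z in rad, a list of three. In form: {"offset": [[tx, ty, tz], ...], "rotation": [[wx, wy, wz], ...]}. A call has 1 to 8 rows; each row shifts and turns the commanded pose from where the row before left it, along the tool's axes as they then stand; what a row does not reach is not made up. A row lasts 1/10 s, in which the tool goes at most 50 mm and 8.59 degrees, less where a joint would pass 70% of its speed; a pose out of reach is approached as far as the arm can. A call is refused whole if a number of a shift passes 50 or a number of a turn 0.15, either way. A call with a gripper value outside its range is refused whole. "jaw" is the opening, from 0 (shut) to 1 (fully open), set as the call begins (left out, the last holds). The fingers move at their own pace and stop on an object; "newtons" is the grip in N (left out, the last holds). Time passes only in rows, so rows that do not move let the fingers close. It gives the time, the measured TCP pose, the force, the opening and the grip force at its end, in the units of the state.
- robot.get_state(): the state, without advancing time (a new reading comes with each control period).
- imaging.snapshot(name): name is "side" or "top"; returns a dict with "frame" (480x640x3 uint8, red, green, blue), "range_z" (480x640 float32, m along the optical axis (not along the pixel's ray), 0 where there is no reading), "mtx" (3x3 intrinsics, pixels), "world_to_cam" (4x4, takes a point from world to camera coordinates). Camera axes: x right, y down, z forward; pixel columns grow to the right and rows downward; lengths in m; the calibration is good to about 2 mm. A picture is of the moment at which its call begins.
- robot.sign_off(): hands the job in; it is judged then, once.
The state is a dict: "time": time; "joints": joint angles; "joint_vel": joint speeds; "joint_torque": joint torques, N m; "eef_pos": TCP position; "tool_rot": TCP orientation; "ft_force": force on the tool from outside, world axes, zero at the start; "ft_torque": the same for the moment, N m; "width": finger opening in m; "grasp_force": force on a finger pad.
Only numpy, scipy, OpenCV 4.12 (cv2) and the standard library are available. Lean on these libraries where they do the work, as an engineer would, in place of code of your own. Each camera call takes 0.05 s, during which the arm holds its last target. There are 200 camera calls.

## Working session

There is one attempt and no reset: what is moved stays moved. The work goes in short steps, Python scripts to look and compute and a tool call to move; the robot and the scene stay as the last step left them, time stands still between calls to the robot, and variables do not carry over. Pictures are saved under pics/ and viewed, at most 10 in all, crops included, and the job is handed in when it is done.

Besides the shell and the picture viewer there is one more tool, called after "Emit:" as name(argument=value, ...) on one line, values as JSON. carry_out: Moves the arm, as the interface text tells. Its arguments: {"type":"object","properties":{"offset":{"type":"array"},"rotation":{"type":"array"},"jaw":{"type":"number"},"newtons":{"type":"number"}},"required":["offset","rotation"]}

```bash
mkdir -p pics
cat > h.py <<'E'
import numpy as np, cv2
from bench import robot, imaging
def pts(s):
    K=s["mtx"];d=s["range_z"];v,u=np.mgrid[:480,:640]
    P=np.stack([(u-K[0,2])/K[0,0]*d,(v-K[1,2])/K[1,1]*d,d],-1)
    T=np.linalg.inv(s["world_to_cam"]); W=P@T[:3,:3].T+T[:3,3]
    W[d==0]=np.nan
    return W
E
python3 - <<'E'
from h import *
st=robot.get_state();print(st)
for n in("top","side"):
    s=imaging.snapshot(n);np.savez(n+".npz",**s)
    cv2.imwrite(f"pics/{n}0.png",s["frame"][...,::-1])
    W=pts(s);print(n,np.linalg.inv(s["world_to_cam"])[:3].round(3).tolist(),s["mtx"].tolist(),(s["range_z"]>0).mean())
    for lo,hi in((.01,.03),(.05,.07),(.11,.13),(.13,.15)):
        m=(W[...,2]>lo)&(W[...,2]<hi);print(lo,hi,m.sum(),np.nanmin(W[m],0).round(3) if m.any() else'',np.nanmax(W[m],0).round(3) if m.any() else '')
E
```

```text
{'time': 0.0, 'joints': array([ 1.55411713e+00,  3.59380452e-01,  1.10653002e-02, -3.88033478e-04,
       -1.22410556e+00, -2.88094954e-01]), 'joint_vel': array([ 1.63275406e-03,  2.86131018e-04,  2.93003648e-04,  8.82167856e-04,
       -9.46538725e-05,  8.68405130e-04]), 'joint_torque': array([ 7.20564985e-04, -5.83316946e+01,  2.93416840e+01,  6.93679601e+00,
       -5.83556088e-03,  1.59690893e-05]), 'eef_pos': array([0.20241936, 0.64340565, 0.22066384]), 'tool_rot': array([ 9.88401167e-01, -1.51863228e-01, -7.08596486e-05,  8.29403566e-04]), 'ft_force': array([-0.06638917, -0.45353831,  0.42502218]), 'ft_torque': array([-0.00466095,  0.02386783, -0.05067761]), 'grasp_force': 0.0, 'width': 0.08534866467793845}
top [[0.03, -0.99, 0.14, 0.349], [-1.0, -0.03, 0.002, -0.005], [0.003, -0.14, -0.99, 1.631]] [[566.5121316964742, 0.0, 320.7876383452397], [0.0, 566.5121316964742, 242.7898293992674], [0.0, 0.0, 1.0]] 0.9961490885416666
0.01 0.03 19263 [-0.096 -0.737  0.01 ] [0.941 0.744 0.03 ]
0.05 0.07 5524 [-0.076 -0.43   0.05 ] [0.82  0.456 0.07 ]
0.11 0.13 336 [-0.003 -0.192  0.11 ] [0.741 0.392 0.13 ]
0.13 0.15 4132 [ 0.006 -0.184  0.13 ] [0.74  0.396 0.15 ]
side [[0.906, -0.34, 0.253, 0.151], [-0.423, -0.738, 0.525, -0.8], [0.009, -0.583, -0.813, 1.318]] [[605.1260302086245, 0.0, 310.97550428549056], [0.0, 605.1260302086245, 236.9737892404539], [0.0, 0.0, 1.0]] 0.9958919270833333
0.01 0.03 20298 [-0.232 -0.68   0.01 ] [1.487 1.37  0.03 ]
0.05 0.07 9728 [-0.151 -0.428  0.05 ] [1.487 1.369 0.07 ]
0.11 0.13 2416 [-0.068 -0.193  0.11 ] [1.485 1.251 0.13 ]
0.13 0.15 6007 [-0.062 -0.185  0.13 ] [1.484 1.237 0.15 ]
```

View pics/top0.png

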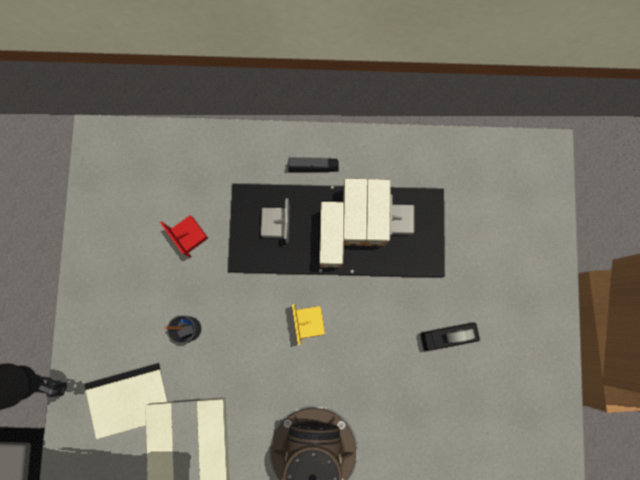

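View pics/side0.png

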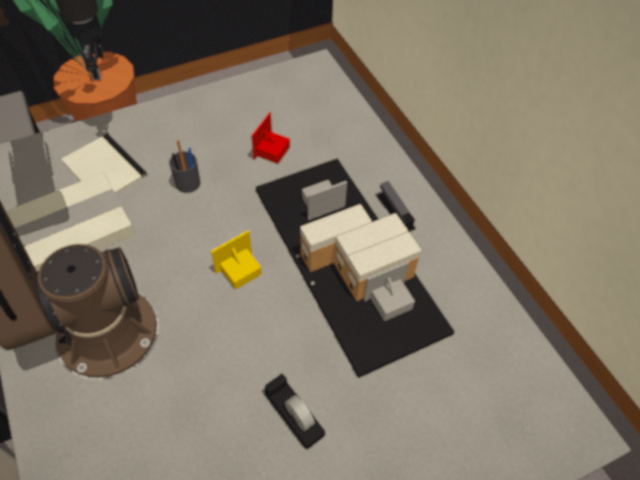

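The top view shows the left case (px ~331,235) sticking out of the row. The left grey bookend (287,220) is the stray one, and the red and yellow ones are decoys. In the side view the shelf's right bookend stands snug against the row.

```bash
cat >> h.py <<'E'
def rect(m,z,s):
    # mask -> largest contours -> world rectangles on plane z
    K=s["mtx"];T=np.linalg.inv(s["world_to_cam"]);out=[]
    cs,_=cv2.findContours(m.astype(np.uint8),cv2.RETR_EXTERNAL,cv2.CHAIN_APPROX_NONE)
    for c in cs:
        if cv2.contourArea(c)<60: continue
        p=c[:,0].astype(float);r=np.c_[(p-K[:2,2])/K[0,0],np.ones(len(p))]@T[:3,:3].T
        w=T[:3,3]+r*((z-T[2,3])/r[:,2])[:,None]
        out.append(w[:,:2])
    return out
def show(n,ws):
    for w in ws:
        (c,sz,a)=cv2.minAreaRect((w*1000).astype(np.float32))
        print(n,"c",np.round(c,1),"size",np.round(sz,1),"ang",round(a,2),"box",cv2.boxPoints((c,sz,a)).round().tolist())
E
python3 - <<'E'
from h import *
for n in("top","side"):
    s=dict(np.load(n+".npz"));W=pts(s);x,y,z=W[...,0],W[...,1],W[...,2]
    f=s["frame"].astype(int);roi=(x>.35)&(x<.85)&(abs(y)<.36)
    g=(f.max(-1)-f.min(-1)<25)
    lid=roi&(z>.125)&(z<.155)&(f.min(-1)>120); show(n+" lids",rect(lid,.14,s))
    show(n+" foot",rect(roi&(z>.045)&(z<.072)&g&(f.min(-1)>90),.06,s))
    show(n+" plate",rect(roi&(z>.1)&(z<.128)&g&(f.min(-1)>70),.12,s))
    show(n+" shelf",rect(roi&(f.max(-1)<45)&(z<.03),.02,s))
s=dict(np.load("top.npz"));cv2.imwrite("pics/crop.png",cv2.resize(s["frame"][170:350,215:455,::-1],None,fx=3.3,fy=3.3,interpolation=cv2.INTER_CUBIC)[:600,:800])
E
```

```text
top lids c [621.9 -94.3] size [231.5 187.9] ang 0.46 box [[505.0, -1.0], [507.0, -189.0], [738.0, -187.0], [737.0, 1.0]]
top foot c [625.4 136.3] size [80.  62.1] ang 1.77 box [[584.0, 166.0], [586.0, 104.0], [666.0, 107.0], [664.0, 169.0]]
top foot c [ 647.6 -230.8] size [80.2 59.4] ang 0.74 box [[607.0, -202.0], [608.0, -261.0], [688.0, -260.0], [687.0, -201.0]]
top plate c [627.1  94.6] size [110.3   7.2] ang 0.24 box [[572.0, 98.0], [572.0, 91.0], [682.0, 91.0], [682.0, 98.0]]
top shelf c [614.4 -46. ] size [255.8 610.4] ang 0.28 box [[485.0, 259.0], [488.0, -352.0], [744.0, -351.0], [741.0, 260.0]]
top shelf c [794.7  27.2] size [ 26.9 145.8] ang 9.12 box [[770.0, 97.0], [793.0, -47.0], [820.0, -43.0], [796.0, 101.0]]
side lids c [620.9 -94.9] size [231.9 193.3] ang 0.42 box [[504.0, 1.0], [506.0, -192.0], [738.0, -191.0], [736.0, 3.0]]
side foot c [ 645.1 -225. ] size [107.8  85. ] ang 0.14 box [[591.0, -183.0], [591.0, -268.0], [699.0, -267.0], [699.0, -182.0]]
side foot c [628.3  94.1] size [ 23.6 107.7] ang 89.78 box [[574.0, 82.0], [682.0, 82.0], [682.0, 106.0], [575.0, 106.0]]
side foot c [624.4 156.7] size [82.3 33.3] ang 10.24 box [[581.0, 166.0], [587.0, 133.0], [668.0, 148.0], [662.0, 180.0]]
side plate c [ 641.7 -194.4] size [108.8  14.3] ang 0.64 box [[587.0, -188.0], [587.0, -202.0], [696.0, -201.0], [696.0, -187.0]]
side plate c [623.3  89.4] size [114.8  23.7] ang 0.35 box [[566.0, 101.0], [566.0, 77.0], [681.0, 78.0], [681.0, 102.0]]
side shelf c [791.5  57.2] size [69.6 17. ] ang 89.32 box [[783.0, 23.0], [800.0, 22.0], [800.0, 92.0], [783.0, 92.0]]
side shelf c [613.9 -50.3] size [255.2 614.6] ang 0.27 box [[485.0, 256.0], [488.0, -358.0], [743.0, -357.0], [740.0, 258.0]]
```

View pics/crop.png

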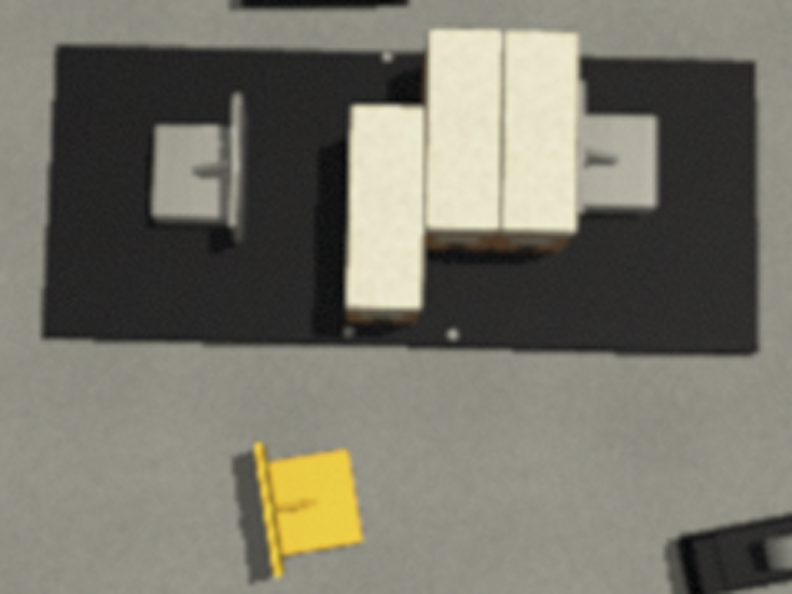

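The crop shows the left case protruding below the other two fronts. The stray bookend is square to the shelf, and nothing else stands on the shelf.

```bash
cat >> h.py <<'E'
def lids(s):
    W=pts(s);x,y,z=np.moveaxis(W,-1,0);f=s["frame"].astype(int)
    m=(x>.35)&(x<.85)&(abs(y)<.36)&(z>.128)&(z<.155)&(f.min(-1)>110)
    w=np.concatenate(rect(m,.14,s))*1000
    r=[round(float(w[:,1].max()),1),round(float(w[:,1].min()),1)]
    y0=w[:,1].max()
    for k in range(3):
        b=w[(w[:,1]<y0-62*k-12)&(w[:,1]>y0-62*k-50)]; c=b[:,0].mean()
        for n,e in(("front",b[b[:,0]<c-25]),("back",b[b[:,0]>c+25])):
            p=np.polyfit(e[:,1],e[:,0],1); r.append((k,n,round(float(np.median(e[:,0])),1),round(float(p[0]),3)))
    return r
E
python3 - <<'E'
from h import *
for n in("top","side"): print(n,lids(dict(np.load(n+".npz"))))
E
```

```text
top [0.0, -183.5, (0, 'front', 506.5, 0.048), (0, 'back', 670.7, -0.031), (1, 'front', 572.1, -0.002), (1, 'back', 736.0, -0.031), (2, 'front', 573.9, -0.002), (2, 'back', 737.7, 0.043)]
side [2.7, -189.6, (0, 'front', 504.3, 0.015), (0, 'back', 669.5, 0.02), (1, 'front', 570.5, 0.006), (1, 'back', 735.7, -0.013), (2, 'front', 571.0, 0.005), (2, 'back', 736.4, -0.004)]
```

Emit:
carry_out(offset=[[0,0,0],[0,0,0],[0,0,0],[30,40,0],[30,40,0],[30,40,0],[30,40,0],[30,40,0]], rotation=[[0,0,-0.1],[0,0,-0.1],[0,0,-0.105],[0,0,0],[0,0,0],[0,0,0],[0,0,0],[0,0,0]], jaw=0.25)

```text
time: 0.9
eef_pos: [0.3533, 0.442, 0.2214]
tool_rot: [1.0, 0.0, -0.0, 0.0]
ft_force: [1.4, 1.0, 0.3]
width: 0.0212
grasp_force: 0.0
```

Emit:
carry_out(offset=[[13,48,0],[13,48,0],[13,48,0],[13,48,0],[13,48,0],[13,48,0],[13,48,0],[13,48,0]], rotation=[[0,0,0],[0,0,0],[0,0,0],[0,0,0],[0,0,0],[0,0,0],[0,0,0],[0,0,0]])

```text
time: 1.7
eef_pos: [0.4566, 0.0579, 0.2217]
tool_rot: [1.0, 0.0, 0.0, -0.0]
ft_force: [1.7, 0.1, -0.3]
width: 0.0211
grasp_force: 0.0
```

Emit:
carry_out(offset=[[3,44,0],[0,44,0],[0,0,0],[0,0,40],[0,0,40],[0,0,39],[0,0,0],[0,0,0]], rotation=[[0,0,0],[0,0,0],[0,0,0],[0,0,0],[0,0,0],[0,0,0],[0,0,0],[0,0,0]])

```text
time: 2.5
eef_pos: [0.4598, -0.028, 0.1031]
tool_rot: [1.0, 0.0, -0.001, 0.001]
ft_force: [1.0, -0.4, 0.5]
width: 0.0213
grasp_force: 0.0
```

Emit:
carry_out(offset=[[8,2,0],[8,0,0],[6,0,0],[5,0,0],[4,0,0],[4,0,0],[4,0,0],[0,0,0]], rotation=[[0,0,0],[0,0,0],[0,0,0],[0,0,0],[0,0,0],[0,0,0],[0,0,0],[0,0,0]])

```text
time: 3.3
eef_pos: [0.4989, -0.0301, 0.1024]
tool_rot: [1.0, 0.0, -0.0, 0.0]
ft_force: [0.4, 0.3, -0.7]
width: 0.021
grasp_force: 0.0
```

Run:
```python
from h import *
s=imaging.snapshot("side");print(lids(s));print(robot.get_state()["ft_force"])
cv2.imwrite("pics/s1.png",cv2.resize(s["frame"][150:350,220:480,::-1],None,fx=3,fy=3))
```

```text
[2.1, -189.6, (0, 'front', 531.2, -0.055), (0, 'back', 671.8, -0.0), (1, 'front', 569.6, 0.062), (1, 'back', 735.7, -0.013), (2, 'front', 569.7, -0.009), (2, 'back', 736.3, -0.008)]
[0.78656798 0.27574351 0.1745074 ]
```

View pics/s1.png

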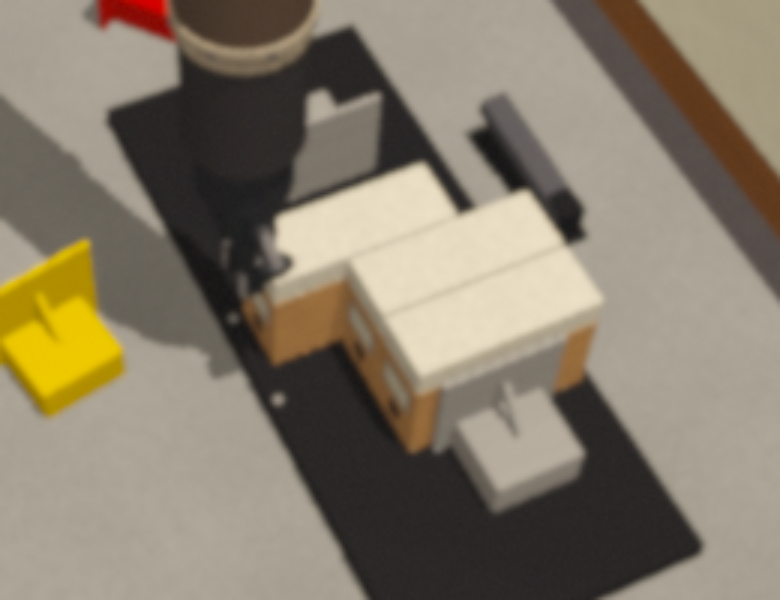

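The side crop shows the gripper in contact with the protruding case's front (px ~265,270), and its back edge has moved ~2 mm. About 64 mm remain.

Emit:
carry_out(offset=[[4,0,0],[6,0,0],[6,0,0],[6,0,0],[6,0,0],[6,0,0],[6,0,0],[6,0,0]], rotation=[[0,0,0],[0,0,0],[0,0,0],[0,0,0],[0,0,0],[0,0,0],[0,0,0],[0,0,0]])

```text
time: 4.15
eef_pos: [0.5452, -0.0301, 0.1025]
tool_rot: [1.0, 0.0, -0.0, 0.0]
ft_force: [-1.4, 0.8, -1.5]
width: 0.021
grasp_force: 0.7
```

Emit:
carry_out(offset=[[4,0,0],[4,0,0],[3,0,0],[0,0,0],[0,0,0]], rotation=[[0,0,0],[0,0,0],[0,0,0],[0,0,0],[0,0,0]])

```text
time: 4.65
eef_pos: [0.5562, -0.03, 0.1028]
tool_rot: [1.0, 0.0, 0.0, -0.0]
ft_force: [-0.3, -0.0, -0.3]
width: 0.0211
grasp_force: 0.0
```

Run:
```python
from h import *
for n in("side","top"):print(lids(imaging.snapshot(n)))
```

```text
[2.1, -189.9, (0, 'front', 592.1, -0.084), (0, 'back', 728.9, -0.01), (1, 'front', 568.9, -0.024), (1, 'back', 735.7, -0.013), (2, 'front', 569.7, 0.006), (2, 'back', 736.3, -0.008)]Traceback (most recent call last):
  File "<stdin>", line 2, in <module>
  File "h.py", line 32, in lids
    p=np.polyfit(e[:,1],e[:,0],1); r.append((k,n,round(float(np.median(e[:,0])),1),round(float(p[0]),3)))
    raise TypeError("expected non-empty vector for x")
TypeError: expected non-empty vector for x
```

Emit:
carry_out(offset=[[2,0,0],[2,0,0],[2,0,0],[0,0,0],[0,0,0]], rotation=[[0,0,0],[0,0,0],[0,0,0],[0,0,0],[0,0,0]])

```text
time: 5.25
eef_pos: [0.5619, -0.0301, 0.1026]
tool_rot: [1.0, 0.0, 0.0, 0.0]
ft_force: [-1.7, -0.1, -0.8]
width: 0.0213
grasp_force: 0.4
```

Emit:
carry_out(offset=[[-10,0,0],[-20,0,0],[-40,0,0],[-30,0,0],[0,0,-40],[0,0,-40],[0,0,-40],[0,0,0]], rotation=[[0,0,0],[0,0,0],[0,0,0],[0,0,0],[0,0,0],[0,0,0],[0,0,0],[0,0,0]])

```text
time: 6.05
eef_pos: [0.4644, -0.0296, 0.2284]
tool_rot: [1.0, 0.001, 0.005, -0.001]
ft_force: [1.3, -0.4, -0.5]
width: 0.0214
grasp_force: 0.0
```

Run:
```python
from h import *
s=imaging.snapshot("side");print(lids(s))
cv2.imwrite("pics/s2.png",cv2.resize(s["frame"][150:350,220:480,::-1],None,fx=3,fy=3))
```

```text
[2.0, -190.6, (0, 'front', 568.3, 0.017), (0, 'back', 734.4, 0.022), (1, 'front', 569.4, -0.001), (1, 'back', 735.7, -0.013), (2, 'front', 569.9, 0.028), (2, 'back', 736.3, -0.008)]
```

View pics/s2.png

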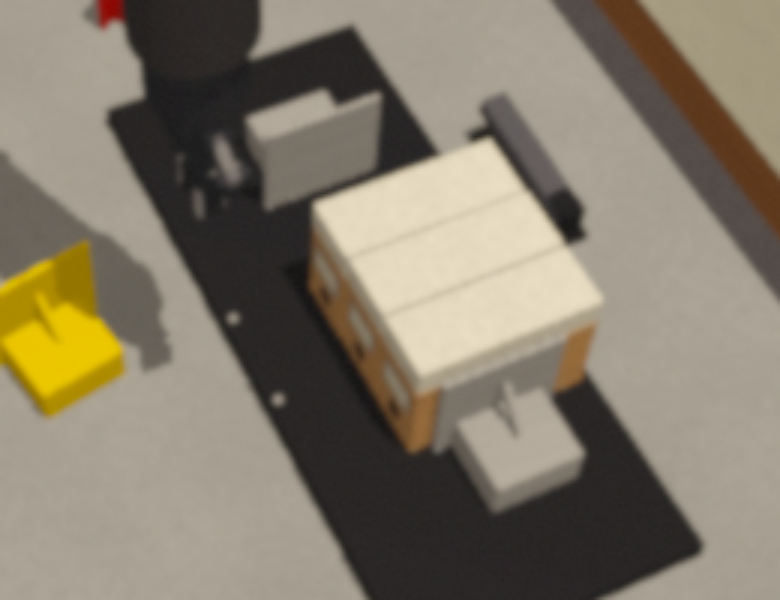

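Emit:
carry_out(offset=[[27,-41,0],[27,-41,0],[27,-41,0],[27,-41,0],[27,-41,0],[27,-41,0],[0,0,0],[0,0,0]], rotation=[[0,0,0],[0,0,0],[0,0,0],[0,0,0],[0,0,0],[0,0,0],[0,0,0.14],[0,0,0.14]])

```text
time: 6.9
eef_pos: [0.6232, 0.2172, 0.2196]
tool_rot: [0.99, -0.142, -0.001, 0.001]
ft_force: [-0.0, -0.2, -0.5]
width: 0.0214
grasp_force: 0.0
```

Emit:
carry_out(offset=[[0,0,0],[0,0,0],[0,0,0],[0,0,0],[0,0,0],[0,0,0],[0,0,0],[0,0,0]], rotation=[[0,0,0.14],[0,0,0.14],[0,0,0.14],[0,0,0.14],[0,0,0.14],[0,0,0.14],[0,0,0.14],[0,0,0.14]])

```text
time: 7.7
eef_pos: [0.6228, 0.2157, 0.2211]
tool_rot: [0.763, -0.646, -0.0, 0.001]
ft_force: [-0.4, -0.1, 0.7]
width: 0.0216
grasp_force: 0.0
```

Emit:
carry_out(offset=[[0,0,0],[0,0,0]], rotation=[[0,0,0.14],[0,0,0.031]])

```text
time: 7.9
eef_pos: [0.6228, 0.2157, 0.2211]
tool_rot: [-0.705, 0.709, 0.0, -0.001]
ft_force: [0.3, -0.8, 0.4]
width: 0.0216
grasp_force: 0.0
```

Emit:
carry_out(offset=[[0,-3,0],[0,0,40],[0,0,40],[0,0,40],[0,0,25],[0,0,14],[0,0,0],[0,0,0]], rotation=[[0,0,-0.01],[0,0,0],[0,0,0],[0,0,0],[0,0,0],[0,0,0],[0,0,0],[0,0,0]])

```text
time: 8.7
eef_pos: [0.6273, 0.2162, 0.0644]
tool_rot: [0.711, -0.703, 0.0, -0.0]
ft_force: [0.4, 0.0, 0.7]
width: 0.0214
grasp_force: 0.0
```

Emit:
carry_out(offset=[[8,0,0],[8,0,0],[7,0,0],[5,0,0],[5,0,0],[5,0,0],[5,0,0],[0,0,0]], rotation=[[0,0,0],[0,0,0],[0,0,0],[0,0,0],[0,0,0],[0,0,0],[0,0,0],[0,0,0]])

```text
time: 9.5
eef_pos: [0.6271, 0.1723, 0.0636]
tool_rot: [0.71, -0.704, -0.0, 0.0]
ft_force: [1.2, 0.1, 0.2]
width: 0.0218
grasp_force: 0.0
```

```bash
cat >> h.py <<'E'
def gap(s):
    # plate face top-edge y (z=.12) and row's left lid edge y (z=.14), mm
    W=pts(s);x,y,z=np.moveaxis(W,-1,0);f=s["frame"].astype(int)
    g=f.max(-1)-f.min(-1)<25
    show("plate",rect((x>.5)&(x<.75)&(y>-.01)&(y<.12)&(z>.1)&(z<.127)&g&(f.min(-1)>70),.12,s))
E
python3 - <<'E'
from h import *
for n in ("top","side"):
    s=imaging.snapshot(n);gap(s)
    if n=="side":cv2.imwrite("pics/s3.png",cv2.resize(s["frame"][120:350,220:480,::-1],None,fx=2.6,fy=2.6))
E
```

```text
plate c [627.1  94.7] size [110.3   7. ] ang 0.24 box [[572.0, 98.0], [572.0, 91.0], [682.0, 91.0], [682.0, 98.0]]
plate c [622.5  89.7] size [ 23.7 113.1] ang 89.96 box [[566.0, 78.0], [679.0, 78.0], [679.0, 102.0], [566.0, 102.0]]
```

View pics/s3.png

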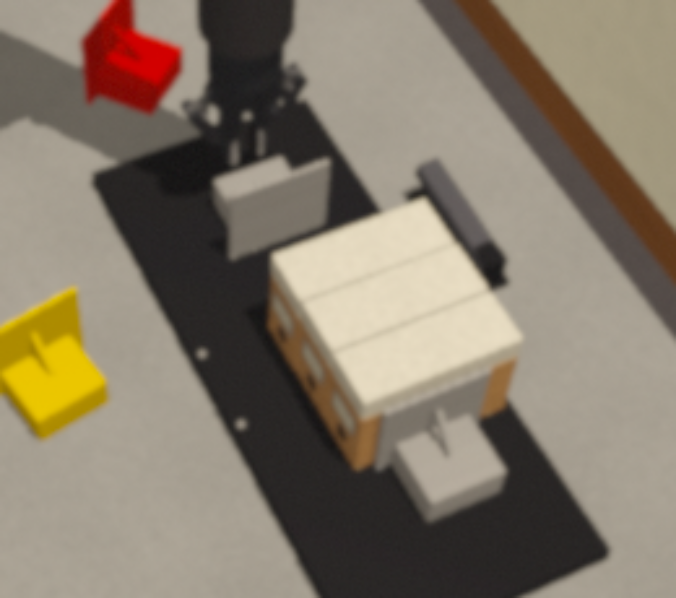

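The picture shows the fingers just behind the bookend's foot (px ~250,160), with the bookend not yet moved.

Emit:
carry_out(offset=[[4,0,0],[5,0,0],[5,0,0],[5,0,0],[5,0,0],[5,0,0],[5,0,0],[5,0,0]], rotation=[[0,0,0],[0,0,0],[0,0,0],[0,0,0],[0,0,0],[0,0,0],[0,0,0],[0,0,0]])

```text
time: 10.4
eef_pos: [0.6275, 0.1335, 0.0636]
tool_rot: [0.711, -0.704, 0.0, -0.0]
ft_force: [0.5, 0.2, 0.2]
width: 0.0213
grasp_force: 0.0
```

Emit:
carry_out(offset=[[5,0,0],[5,0,0],[5,0,0],[4,0,0],[4,0,0],[4,0,0],[0,0,0],[0,0,0]], rotation=[[0,0,0],[0,0,0],[0,0,0],[0,0,0],[0,0,0],[0,0,0],[0,0,0],[0,0,0]])

```text
time: 11.2
eef_pos: [0.6278, 0.1073, 0.0637]
tool_rot: [0.711, -0.704, -0.0, -0.0]
ft_force: [0.2, 3.2, 1.0]
width: 0.0217
grasp_force: 0.0
```

Run:
```python
from h import *
for n in ("top","side"):
    s=imaging.snapshot(n);gap(s)
    if n=="side":cv2.imwrite("pics/s4.png",cv2.resize(s["frame"][120:350,220:480,::-1],None,fx=2.6,fy=2.6)); print(lids(s))
```

```text
plate c [623.7  88.5] size [ 25.3 115.4] ang 89.74 box [[566.0, 76.0], [681.0, 76.0], [681.0, 101.0], [566.0, 101.0]]
[2.0, -190.1, (0, 'front', 568.3, 0.017), (0, 'back', 734.4, 0.022), (1, 'front', 569.4, -0.009), (1, 'back', 735.7, -0.013), (2, 'front', 570.1, 0.01), (2, 'back', 736.3, -0.008)]
```

View pics/s4.png

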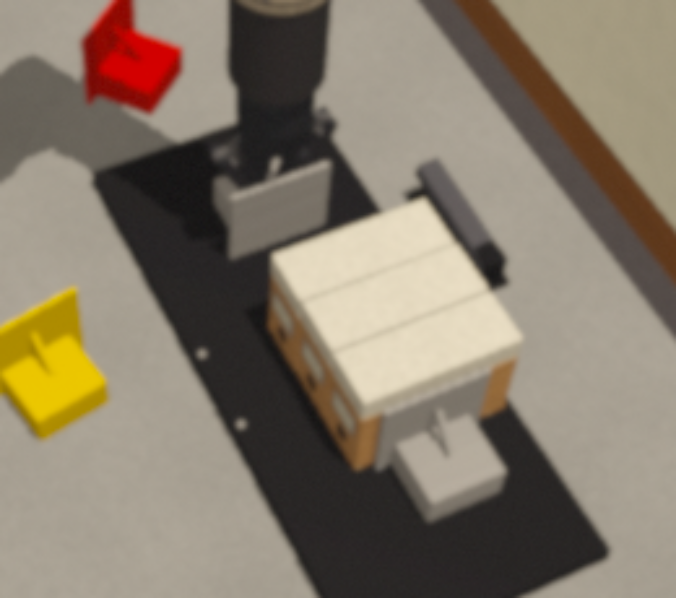

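The picture shows the bookend essentially unmoved, though the fingers now stand at its plate. I'll check how the fingers and foot sit before going on.

Run:
```python
from h import *
s0=dict(np.load("top.npz"));W=pts(s0)
x,y,z=np.moveaxis(W,-1,0);m=(x>.6)&(x<.65)&(y>.115)&(y<.155);print("foot z",np.nanpercentile(z[m],[5,50,95]))
m=(x>.58)&(x<.67)&(y>.085)&(y<.103);print("plate z",np.nanpercentile(z[m],[5,50,95]))
s=imaging.snapshot("side");W=pts(s);x,y,z=np.moveaxis(W,-1,0)
m=(x>.54)&(x<.72)&(y>.06)&(y<.22)&(z>.03)
for a in np.arange(.06,.2,.01):
    k=m&(z>=a-.005)&(z<a+.005)
    if k.any():print(round(a,3),k.sum(),"x",np.percentile(x[k],[2,98]).round(3),"y",np.percentile(y[k],[2,98]).round(3))
print(robot.get_state())
c=s["frame"][150:230,280:370,::-1];cv2.imwrite("pics/s5.png",cv2.resize(c,(720,600),interpolation=cv2.INTER_CUBIC))
```

```text
foot z [0.05474134 0.05983819 0.0746468 ]
plate z [0.01712671 0.06490597 0.12379597]
0.06 152 x [0.576 0.675] y [0.09  0.168]
0.07 104 x [0.574 0.678] y [0.09  0.162]
0.08 87 x [0.572 0.679] y [0.089 0.097]
0.09 85 x [0.573 0.675] y [0.088 0.097]
0.1 94 x [0.572 0.677] y [0.088 0.117]
0.11 98 x [0.572 0.679] y [0.088 0.119]
0.12 176 x [0.573 0.679] y [0.089 0.117]
0.13 103 x [0.582 0.668] y [0.089 0.121]
0.14 65 x [0.576 0.672] y [0.094 0.122]
0.15 75 x [0.571 0.68 ] y [0.092 0.115]
0.16 90 x [0.568 0.682] y [0.093 0.109]
0.17 143 x [0.561 0.687] y [0.091 0.124]
0.18 112 x [0.562 0.682] y [0.09  0.119]
0.19 36 x [0.584 0.665] y [0.095 0.118]
0.2 25 x [0.586 0.632] y [0.076 0.122]
{'time': 11.35, 'joints': array([ 4.75169242e-01,  4.32852469e-01, -2.65935336e-01, -8.27027461e-05,
       -8.71678022e-01, -4.64739013e-01]), 'joint_vel': array([-0.00111867, -0.00092634, -0.00265141,  0.00019886,  0.00132519,
        0.00090431]), 'joint_torque': array([-1.81017883e+00, -5.81101191e+01,  2.32126254e+01,  6.18206307e+00,
       -2.49400232e-01,  5.79622400e-02]), 'eef_pos': array([0.62785113, 0.10735217, 0.0636748 ]), 'tool_rot': array([ 7.10766066e-01, -7.03428441e-01,  2.11736787e-05, -1.66916962e-04]), 'ft_force': array([-1.18653198,  3.40868299, -0.35385435]), 'ft_torque': array([ 0.89768548,  0.22089755, -0.01406018]), 'grasp_force': 0.0, 'width': 0.021432909973232453}
```

View pics/s5.png

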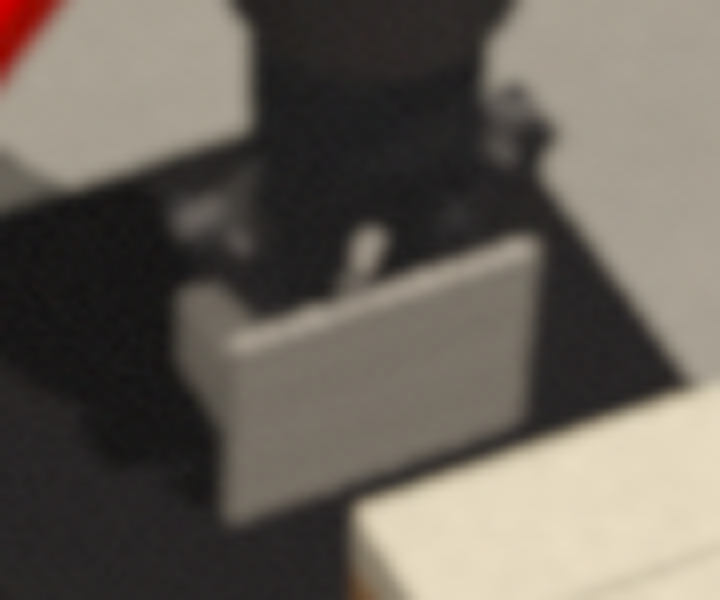

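The close-up shows the gripper standing over the foot against the plate's back (px ~360,260), with the rib between the fingers. So the tips rode over the foot. I'll back off, go lower, and push on the foot's end instead.

Emit:
carry_out(offset=[[-10,0,0],[-25,0,0],[-25,0,0],[-25,0,0],[-20,0,0],[0,0,0],[0,0,6],[0,0,0]], rotation=[[0,0,0],[0,0,0],[0,0,0],[0,0,0],[0,0,0],[0,0,0],[0,0,0],[0,0,0]])

```text
time: 12.15
eef_pos: [0.6259, 0.2112, 0.0564]
tool_rot: [0.71, -0.704, -0.0, 0.001]
ft_force: [0.2, 0.1, 0.3]
width: 0.0213
grasp_force: 0.0
```

Emit:
carry_out(offset=[[0,0,3],[0,0,3],[0,0,0]], rotation=[[0,0,0],[0,0,0],[0,0,0]])

```text
time: 12.45
eef_pos: [0.6264, 0.2113, 0.051]
tool_rot: [0.71, -0.704, -0.0, 0.0]
ft_force: [0.9, -0.1, 0.1]
width: 0.0213
grasp_force: 0.0
```

Run:
```python
from h import *
gap(imaging.snapshot("top"))
s=imaging.snapshot("side");gap(s);W=pts(s);x,y,z=np.moveaxis(W,-1,0)
m=(x>.56)&(x<.70)&(y>.178)&(y<.25)&(z>.025)
for a in np.arange(.03,.12,.01):
    k=m&(z>=a-.005)&(z<a+.005)
    if k.any():print(round(a,3),k.sum(),"x",np.percentile(x[k],[2,98]).round(3),"y",np.percentile(y[k],[2,98]).round(3))
```

```text
plate c [627.   94.6] size [110.3   7.4] ang 0.17 box [[572.0, 98.0], [572.0, 91.0], [682.0, 91.0], [682.0, 98.0]]
plate c [623.8  88.7] size [113.9  25.3] ang 0.57 box [[567.0, 101.0], [567.0, 76.0], [681.0, 77.0], [681.0, 102.0]]
0.03 166 x [0.561 0.697] y [0.182 0.248]
0.06 3 x [0.615 0.638] y [0.211 0.229]
0.07 21 x [0.602 0.648] y [0.203 0.224]
0.08 39 x [0.6   0.647] y [0.202 0.224]
0.09 29 x [0.599 0.647] y [0.203 0.222]
0.1 34 x [0.599 0.65 ] y [0.202 0.226]
0.11 60 x [0.585 0.665] y [0.2   0.226]
```

Emit:
carry_out(offset=[[0,0,2],[0,0,2],[0,0,0],[8,0,0],[8,0,0],[6,0,0],[4,0,0],[0,0,0]], rotation=[[0,0,0],[0,0,0],[0,0,0],[0,0,0],[0,0,0],[0,0,0],[0,0,0],[0,0,0]])

```text
time: 13.35
eef_pos: [0.627, 0.1851, 0.0477]
tool_rot: [0.71, -0.704, -0.0, -0.0]
ft_force: [-0.0, 0.1, 0.6]
width: 0.0213
grasp_force: 0.0
```

Emit:
carry_out(offset=[[3,0,0],[4,0,0],[4,0,0],[4,0,0],[4,0,0],[0,0,0]], rotation=[[0,0,0],[0,0,0],[0,0,0],[0,0,0],[0,0,0],[0,0,0]])

```text
time: 13.95
eef_pos: [0.6274, 0.1667, 0.0479]
tool_rot: [0.711, -0.704, 0.0, -0.0]
ft_force: [0.4, 2.1, 1.8]
width: 0.0214
grasp_force: 1.0
```

Run:
```python
from h import *
gap(imaging.snapshot("top"));gap(imaging.snapshot("side"))
```

```text
plate c [627.4  85. ] size [110.2   7.1] ang 0.69 box [[572.0, 88.0], [572.0, 81.0], [683.0, 82.0], [682.0, 89.0]]
plate c [624.4  79.1] size [116.1  24.7] ang 0.88 box [[566.0, 91.0], [567.0, 66.0], [683.0, 68.0], [682.0, 92.0]]
```

Emit:
carry_out(offset=[[4,0,0],[5,0,0],[5,0,0],[5,0,0],[5,0,0],[5,0,0],[5,0,0],[5,0,0]], rotation=[[0,0,0],[0,0,0],[0,0,0],[0,0,0],[0,0,0],[0,0,0],[0,0,0],[0,0,0]])

```text
time: 14.85
eef_pos: [0.6276, 0.1276, 0.0477]
tool_rot: [0.711, -0.704, 0.0, -0.0]
ft_force: [0.2, 5.2, 3.2]
width: 0.0216
grasp_force: 2.8
```

Emit:
carry_out(offset=[[5,0,0],[5,0,0],[5,0,0],[5,0,0],[5,0,0],[4,0,0],[2,0,0],[0,0,0]], rotation=[[0,0,0],[0,0,0],[0,0,0],[0,0,0],[0,0,0],[0,0,0],[0,0,0],[0,0,0]])

```text
time: 15.65
eef_pos: [0.6279, 0.0964, 0.0477]
tool_rot: [0.711, -0.704, 0.0, 0.0]
ft_force: [0.3, 3.1, 2.8]
width: 0.0215
grasp_force: 2.0
```

Run:
```python
from h import *
s=imaging.snapshot("top");gap(s)
W=pts(s);cv2.imwrite("pics/t6.png",cv2.resize(s["frame"][170:280,240:420,::-1],None,fx=4.4,fy=4.4,interpolation=cv2.INTER_CUBIC))
s=imaging.snapshot("side");gap(s);print(lids(s))
```

```text
[2.0, -191.1, (0, 'front', 567.9, 0.026), (0, 'back', 734.4, 0.022), (1, 'front', 569.2, 0.012), (1, 'back', 735.7, -0.013), (2, 'front', 569.9, 0.038), (2, 'back', 736.3, -0.008)]
```

View pics/t6.png

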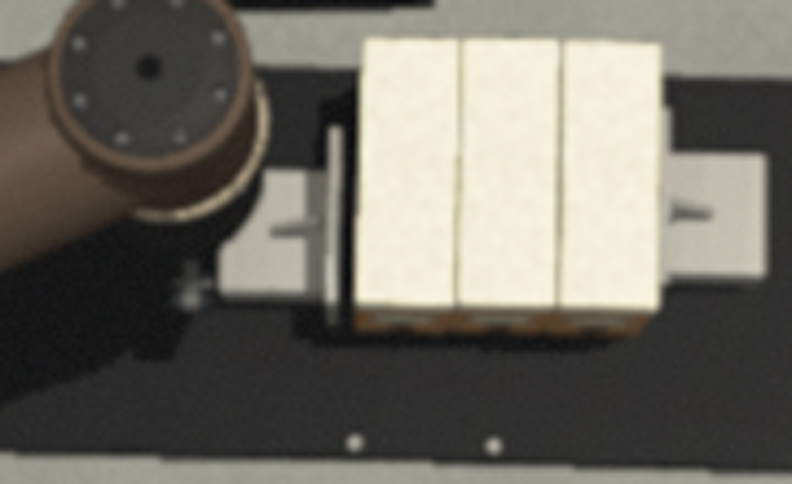

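The top view shows the plate (px ~335) about 9–10 mm from the row's edge (px ~358), parallel to it, with the three fronts in line.

Emit:
carry_out(offset=[[2,0,0],[2,0,0],[2,0,0],[0,0,0]], rotation=[[0,0,0],[0,0,0],[0,0,0],[0,0,0]])

```text
time: 16.15
eef_pos: [0.628, 0.0911, 0.0477]
tool_rot: [0.711, -0.704, 0.0, -0.0]
ft_force: [0.2, 5.2, 2.9]
width: 0.0213
grasp_force: 2.7
```

```bash
cat >> h.py <<'E'
def rowgap():
    # brightness profile across plate/gap/lid in the top view, at world x=.66,  plate ray z=.12, lid z=.14
    s=imaging.snapshot("top");K=s["mtx"];g=s["frame"].min(-1).astype(np.float32)
    for X in(.600,.660):
        def px(Y,Z):
            p=s["world_to_cam"]@np.array([X,Y,Z,1]);return (K@(p[:3]/p[2]))[:2]
        ys=np.arange(-.012,.022,.001)
        for Z in(.12,.14):
            q=np.array([px(Y,Z) for Y in ys],np.float32)
            print(X,Z,cv2.remap(g,q[:,0][None],q[:,1][None],cv2.INTER_LINEAR)[0].astype(int).tolist())
    v=imaging.snapshot("side");l=lids(v);print(l[:2],l[2:6:2],robot.get_state()["ft_force"].round(1))
E
python3 -c "
from h import *
rowgap()"
```

```text
0.6 0.12 [219, 219, 219, 219, 219, 218, 216, 213, 203, 190, 175, 145, 112, 86, 71, 56, 68, 92, 117, 137, 157, 171, 168, 166, 155, 136, 117, 108, 100, 93, 93, 93, 94, 97]
0.6 0.14 [220, 219, 218, 218, 218, 217, 216, 215, 206, 193, 180, 146, 111, 84, 70, 56, 67, 91, 116, 136, 156, 169, 167, 164, 151, 132, 113, 105, 98, 93, 94, 94, 95, 97]
0.66 0.12 [215, 216, 216, 217, 217, 217, 218, 210, 200, 190, 160, 129, 100, 78, 53, 49, 63, 78, 95, 113, 131, 133, 135, 130, 111, 92, 75, 56, 38, 31, 26, 21, 21, 22]
0.66 0.14 [214, 214, 216, 217, 219, 219, 220, 215, 205, 195, 166, 133, 102, 77, 53, 49, 65, 81, 99, 116, 134, 134, 135, 128, 110, 92, 72, 51, 32, 27, 21, 18, 18, 18]
[2.0, -189.3] [(0, 'front', 568.1, -0.007), (1, 'front', 569.6, -0.012)] [1.6 4.6 3.8]
```

Emit:
carry_out(offset=[[1.5,0,0],[1.5,0,0],[0,0,0]], rotation=[[0,0,0],[0,0,0],[0,0,0]])

```text
time: 16.55
eef_pos: [0.6281, 0.0881, 0.0477]
tool_rot: [0.711, -0.704, 0.0, -0.0]
ft_force: [0.6, 4.3, 3.7]
width: 0.0212
grasp_force: 3.0
```

```bash
python3 -c "
from h import *
rowgap()"
```

```text
0.6 0.12 [220, 219, 218, 218, 218, 218, 216, 214, 203, 189, 173, 147, 118, 101, 105, 110, 123, 138, 154, 151, 146, 139, 125, 112, 103, 98, 93, 93, 94, 96, 98, 99, 105, 116]
0.6 0.14 [219, 218, 217, 217, 218, 218, 217, 215, 205, 192, 178, 148, 118, 99, 103, 108, 119, 134, 149, 142, 135, 126, 114, 103, 97, 95, 94, 94, 95, 96, 97, 99, 107, 118]
0.66 0.12 [214, 214, 216, 217, 219, 219, 219, 211, 199, 189, 160, 130, 106, 99, 91, 96, 114, 132, 135, 135, 134, 115, 97, 77, 57, 38, 29, 27, 24, 24, 24, 24, 24, 24]
0.66 0.14 [214, 214, 215, 216, 217, 218, 219, 215, 205, 195, 167, 135, 107, 99, 91, 96, 113, 130, 133, 133, 132, 110, 88, 68, 50, 31, 24, 20, 17, 17, 18, 18, 19, 20]
[2.0, -190.0] [(0, 'front', 567.9, 0.026), (1, 'front', 569.8, 0.004)] [0.4 4.7 4.1]
```

Emit:
carry_out(offset=[[1,0,0],[0.5,0,0],[0,0,0]], rotation=[[0,0,0],[0,0,0],[0,0,0]])

```text
time: 16.95
eef_pos: [0.628, 0.0867, 0.0476]
tool_rot: [0.711, -0.704, -0.0, -0.0]
ft_force: [0.1, 5.8, 3.9]
width: 0.0219
grasp_force: 3.2
```

```bash
python3 -c "
from h import *
rowgap()"
```

```text
0.6 0.12 [220, 220, 219, 219, 219, 218, 217, 216, 204, 190, 174, 151, 124, 108, 111, 115, 120, 126, 133, 122, 111, 101, 97, 94, 93, 93, 94, 94, 94, 94, 96, 98, 104, 115]
0.6 0.14 [219, 218, 217, 218, 218, 218, 216, 214, 205, 192, 178, 152, 127, 110, 113, 116, 121, 127, 133, 121, 109, 99, 96, 93, 93, 94, 95, 94, 94, 94, 97, 100, 108, 119]
0.66 0.12 [215, 215, 216, 218, 218, 218, 218, 210, 199, 189, 161, 132, 110, 112, 114, 126, 146, 166, 166, 161, 154, 126, 100, 74, 53, 32, 24, 24, 23, 23, 23, 23, 24, 24]
0.66 0.14 [214, 214, 215, 217, 218, 219, 220, 215, 204, 193, 166, 135, 110, 110, 110, 121, 141, 161, 161, 159, 153, 125, 97, 71, 48, 25, 19, 18, 18, 18, 19, 19, 20, 20]
[2.0, -189.6] [(0, 'front', 568.3, 0.017), (1, 'front', 569.8, 0.016)] [0.1 5.  5.2]
```

Emit:
carry_out(offset=[[0.5,0,0],[0.5,0,0],[0,0,0]], rotation=[[0,0,0],[0,0,0],[0,0,0]])

```text
time: 17.35
eef_pos: [0.6281, 0.0857, 0.0477]
tool_rot: [0.711, -0.704, 0.0, -0.0]
ft_force: [0.2, 5.3, 3.9]
width: 0.0215
grasp_force: 3.3
```

Emit:
carry_out(offset=[[0.5,0,0],[0.5,0,0],[0,0,0]], rotation=[[0,0,0],[0,0,0],[0,0,0]])

```text
time: 17.65
eef_pos: [0.6281, 0.0847, 0.0477]
tool_rot: [0.711, -0.704, 0.0, -0.0]
ft_force: [-0.6, 6.0, 3.2]
width: 0.0212
grasp_force: 3.3
```

```bash
python3 -c "
from h import *
rowgap()"
```

```text
0.6 0.12 [220, 219, 218, 218, 218, 218, 216, 214, 204, 191, 178, 154, 129, 109, 102, 94, 95, 98, 102, 101, 99, 97, 96, 96, 95, 95, 95, 96, 99, 101, 112, 123, 134, 147]
0.6 0.14 [219, 218, 217, 217, 217, 217, 216, 215, 207, 194, 182, 155, 129, 109, 101, 93, 93, 96, 99, 98, 97, 96, 96, 96, 95, 95, 94, 96, 98, 104, 115, 125, 137, 150]
0.66 0.12 [215, 215, 216, 217, 217, 217, 217, 210, 200, 191, 167, 142, 122, 122, 122, 124, 128, 132, 116, 93, 71, 54, 38, 26, 25, 24, 23, 23, 23, 24, 25, 26, 26, 27]
0.66 0.14 [214, 214, 215, 217, 218, 219, 220, 215, 204, 193, 169, 143, 121, 122, 123, 126, 130, 134, 116, 96, 74, 53, 32, 20, 19, 18, 18, 20, 21, 20, 20, 19, 19, 19]
[2.0, -190.7] [(0, 'front', 567.7, -0.013), (1, 'front', 569.4, -0.009)] [-0.6  6.4  4.8]
```

Emit:
carry_out(offset=[[0.5,0,0],[0.5,0,0],[0,0,0],[0,0,0]], rotation=[[0,0,0],[0,0,0],[0,0,0],[0,0,0]])

```text
time: 18.15
eef_pos: [0.6282, 0.0838, 0.0477]
tool_rot: [0.711, -0.703, 0.0, -0.0]
ft_force: [1.1, 5.9, 4.5]
width: 0.0213
grasp_force: 3.4
```

```bash
python3 -c "
from h import *
rowgap()"
```

```text
0.6 0.12 [220, 219, 219, 219, 219, 218, 216, 215, 206, 194, 181, 158, 132, 112, 101, 89, 85, 84, 83, 87, 91, 94, 94, 95, 96, 97, 99, 109, 120, 131, 144, 156, 164, 167]
0.6 0.14 [219, 218, 218, 218, 219, 218, 217, 215, 207, 195, 184, 160, 136, 116, 104, 91, 87, 86, 86, 88, 91, 93, 94, 95, 97, 99, 101, 112, 123, 134, 147, 159, 165, 168]
0.66 0.12 [215, 215, 216, 216, 217, 217, 217, 209, 199, 189, 165, 141, 123, 124, 126, 129, 135, 141, 123, 99, 76, 55, 37, 23, 22, 22, 22, 23, 24, 24, 25, 25, 25, 25]
0.66 0.14 [213, 213, 215, 216, 218, 218, 219, 214, 203, 193, 170, 144, 122, 121, 120, 122, 127, 131, 113, 92, 69, 50, 31, 20, 19, 19, 19, 19, 19, 18, 18, 18, 18, 18]
[2.0, -191.0] [(0, 'front', 567.7, 0.017), (1, 'front', 569.2, 0.012)] [-0.1  5.8  3.5]
```

Emit:
carry_out(offset=[[-5,0,0],[-15,0,0],[-30,0,0],[-40,0,0],[-40,0,0],[0,0,0]], rotation=[[0,0,0],[0,0,0],[0,0,0],[0,0,0],[0,0,0],[0,0,0]])

```text
time: 18.85
eef_pos: [0.6263, 0.218, 0.0469]
tool_rot: [0.712, -0.702, 0.0, 0.0]
ft_force: [-0.5, -0.3, -0.3]
width: 0.0214
grasp_force: 0.0
```

Run:
```python
from h import *
a=imaging.snapshot("top");b=imaging.snapshot("side")
print(lids(a),lids(b))
def foot(s,t):
    W=pts(s);x,y,z=np.moveaxis(W,-1,0);f=s["frame"].astype(int);g=(f.max(-1)-f.min(-1)<25)&(f.min(-1)>90)
    show(t,rect((x>.5)&(x<.75)&(abs(y)<.3)&(z>.045)&(z<.072)&g,.06,s))
    show(t+"plate",rect((x>.5)&(x<.75)&(y>0)&(y<.03)&(z>.1)&(z<.128)&g,.12,s))
foot(a,"top");foot(dict(np.load("top.npz")),"top0")
r=lambda i:cv2.resize(i[...,::-1],(400,600),interpolation=cv2.INTER_CUBIC)
cv2.imwrite("pics/f7.png",np.hstack([r(a["frame"][170:260,295:355]),r(b["frame"][180:270,300:360])]))
```

```text
[0.4, -185.3, (0, 'front', 571.4, 0.003), (0, 'back', 734.1, -0.031), (1, 'front', 572.0, -0.057), (1, 'back', 736.0, -0.031), (2, 'front', 574.0, -0.038), (2, 'back', 737.7, 0.035)] [2.0, -190.5, (0, 'front', 568.1, -0.019), (0, 'back', 734.4, 0.022), (1, 'front', 569.4, -0.009), (1, 'back', 735.7, -0.013), (2, 'front', 569.9, 0.038), (2, 'back', 736.3, -0.008)]
top c [628.3  40.9] size [80.  67.7] ang 1.77 box [[587.0, 74.0], [589.0, 6.0], [669.0, 8.0], [667.0, 76.0]]
top c [ 647.6 -230.8] size [80.3 59.4] ang 0.74 box [[607.0, -202.0], [608.0, -261.0], [688.0, -260.0], [687.0, -201.0]]
top0 c [625.4 136.3] size [80.  62.1] ang 1.77 box [[584.0, 166.0], [586.0, 104.0], [666.0, 107.0], [664.0, 169.0]]
top0 c [ 647.6 -230.8] size [80.2 59.4] ang 0.74 box [[607.0, -202.0], [608.0, -261.0], [688.0, -260.0], [687.0, -201.0]]
```

View pics/f7.png

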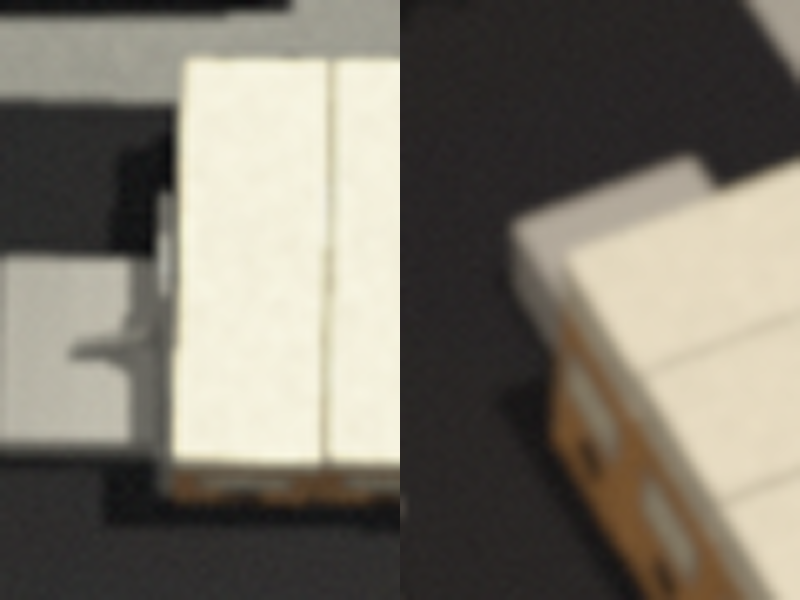

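The final picture shows no gap between plate and row, with the plate parallel to the case side in both views, and the fronts in line (~1 mm). The gripper is clear, so I'm handing the job in.

```bash
python3 -c "
from bench import robot
print(robot.sign_off())"
```

```text
the job is handed in; nothing more can be done
None
```

I pushed the protruding left case back to within about 1 mm of the other two fronts, slid the left bookend square up against the row, and handed the job in at about 19 s; the first bookend pass rode over its foot and was redone lower.

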